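# Press the proud tooling pin home in a hammer form

## Robot

A 7-joint arm with a two-finger parallel gripper is mounted at the origin on the work surface. World frame = base frame: x ahead of the robot, y to its left, z up, the work surface at z = 0. Lengths are in m, angles in rad, forces in N, time in s.
With the tool pointing down it reaches from about 0.425 to 0.875 m from the base axis. Payload 4.7 kg.
Tool frame: the origin (TCP) lies at the very end of the fingers, on their centre line; the grasp point (between the pads) lies 19 mm behind it; x points along the fingers, z is the direction in which the jaws open and shut, and the axes are right-handed (so a half turn about x gives the same grasp; the last joint's range is limited). The gripper opens to 85 mm and grips with 20 to 120 N. Pads are 22 mm wide; open, the fingers measure 114 mm over their backs; the gripper's body (76 mm by 85 mm) begins 54 mm behind the grasp point. The pads swing forward as they close: fully open they stand 13 mm farther back than shut.
Start: joints at [-1.198, 0.321, -0.07, 1.45, 0.023, 1.371, -0.057], TCP at [0.228, 0.609, 0.231] pointing down, gripper open.
Joint ranges: [-2.86, 2.86], [-0.3, 2.09], [-1.38, 1.24], [0.06, 2.45], [-1.56, 4.7], [0.09, 2.05], [-2.69, 2.69]. Speed limits (rad/s): [2.57, 2.57, 3.14, 3.14, 3.14, 3.14, 3.14].

## Interface

Orientations are given as a rotation vector (axis times angle).
In Python, from cell import ctrl gives the robot as it stands.
- The arm moves only by the tool drive_tool, never from a script. Its argument "plan" is a list of rows, each an object of numbers: "jaw": the opening, from 0 (shut) to 1 (fully open); "dx", "dy", "dz": the shift along the tool's x, y, z in mm; "ax", "ay", "az": the turn, a rotation vector about the tool's x, y, z in rad. In form: [{"jaw": .., "dx": .., "dy": .., "dz": .., "ax": .., "ay": .., "az": ..}, ...]. A call has 1 to 5 rows; each row shifts and turns the commanded pose from where the row before left it, along the tool's axes as they then stand; what a row does not reach is not made up. A row lasts 1/10 s, in which the tool goes at most 50 mm and 8.59 degrees, less where a joint would pass 70% of its speed; a pose out of reach is approached as far as the arm can. A call with a gripper value outside its range is refused whole. The fingers move at their own pace and stop on an object; the grip force is fixed at half the most. Time passes only in rows, so rows that do not move let the fingers close. It gives the time, the measured TCP pose, the force and the opening at its end, in the units of the state.
- ctrl.observe(): the state, without advancing time (a new reading comes with each control period).
- ctrl.snapshot(name): name is "scene" or "top" or "wrist"; returns the picture (384x512x3 uint8, blue, green, red); there is no depth.
- ctrl.calibration(name): a dict with "fov_y" (degrees; the focal length in pixels is half the picture's height over the tangent of half this angle, whatever the lens; pixels are square), "cx", "cy" (the principal point, pixels), "dist" ([k1, k2, p1, p2, k3] as OpenCV has them; the pictures are not rectified), "eye" and "rotation" of the camera in the world; the wrist camera has in their place "tool_from_camera" (4x4, takes a point from camera to tool coordinates, whose origin is the TCP and whose axes are the tool frame's). Camera axes: x right, y down, z forward; pixel columns grow to the right and rows downward; lengths in m; the calibration is good to about 2 mm. A picture is of the moment at which its call begins: read the wrist's pose just before it. calibration takes no time and is no camera call.
- ctrl.close_job(): hands the job in, once; it reports no verdict.
The state is a dict: "time": time; "q": joint angles; "qvel": joint speeds; "joint_torque": joint torques, N m; "ee_pos": TCP position; "eef_rot": TCP orientation; "force": force on the tool from outside, world axes, zero at the start; "wrist_torque": the same for the moment, N m; "grip_width": opening from 0.0 (shut) to 1.0 (fully open).
Only numpy, scipy, OpenCV 4.12 (cv2) and the standard library are available. Lean on these libraries where they do the work, as an engineer would, in place of code of your own. Each camera call takes 0.05 s, during which the arm holds its last target. There are 200 camera calls.

## Task

One of the six tooling pins in the hammer form has ridden up out of its hole and stands proud of the others. Press that pin gently down with the fingertips until its head sits on the cover board like the other five, then lift the hand clear. Nothing is to be gripped, pulled up or carried: do not touch the other pins or the spare pin standing upside down on the board, and leave the tools lying around the form where they are.

Things in the scene. Friction and masses are not known exactly. Their poses are not given: they have to be found in the camera images.
- form: Hammer form for a sheet-metal rib, bolted to a steel plate (plate top at z = 0.03): plywood block 30 mm, aluminium sheet 2 mm sticking out 20 mm all round, wooden cover board 15 mm; 47 mm tall in all. Rounded outline, 130 mm wide at one end, tapering to 64 mm. Origin on its underside, z up, y along it: the wide end reaches y = +180 mm, the narrow end -172 mm.
- cover_top (a point): Point of the cover board's top straight above the form's origin, same axes. Six tooling pins stand in bushed holes in the cover at (x, y) mm: (-36, 125), (36, 125), (-26, 35), (26, 35), (0, -30), (0, -148); two fixed studs with hex nuts, 22 mm tall, washers 26 mm across, at (0, 80) and (0, -90).
- high_pin_top (a point): Centre of the head's flat top of the pin that stands proud; which hole it is in varies. All six pins are alike: plain steel, knurled head 22 mm across, 10 mm thick, on an upright 10 mm shank that slides in its hole. Home, the head rests on the cover, its top 10 mm above the board; at the start it stands 16 to 24 mm higher than that.
- high_pin (a joint): Height of the proud pin above home, in m: 0 is home, a hard stop, positive is drawn up. It slides stiffly under about 4 N, stays where it is left, and stops dead at home: press slowly, the force jumps there.
- pin_b_top (a point): Centre of the head's flat top of one of the five pins that are home, in one of the other holes; same kind of pin. To be left alone.
- pin_b (a joint): Height of this pin above home, in m; 0 at the start.
- pin_c_top (a point): Centre of the head's flat top of one of the five pins that are home, in one of the other holes; same kind of pin. To be left alone.
- pin_c (a joint): Height of this pin above home, in m; 0 at the start.
- pin_d_top (a point): Centre of the head's flat top of one of the five pins that are home, in one of the other holes; same kind of pin. To be left alone.
- pin_d (a joint): Height of this pin above home, in m; 0 at the start.
- pin_e_top (a point): Centre of the head's flat top of one of the five pins that are home, in one of the other holes; same kind of pin. To be left alone.
- pin_e (a joint): Height of this pin above home, in m; 0 at the start.
- pin_f_top (a point): Centre of the head's flat top of one of the five pins that are home, in one of the other holes; same kind of pin. To be left alone.
- pin_f (a joint): Height of this pin above home, in m; 0 at the start.
- spare_pin: Loose spare pin, same as the others, standing upside down on the cover board near the wide end: head below, shank pointing up, 50 mm tall, 55 g. Origin at the centre of its underside, z up. Leave standing.
- wrench: Loose steel spanner 170 mm long, flat on the plate beside the form, on its -x side; origin at the middle of its underside, x along it.
- screwdriver: Loose screwdriver 210 mm long and 26 mm thick, lying on the plate beside the form, on its +x side; origin at the middle of its underside, x along it.
- wood_block: Loose hardwood block 50 x 90 x 32 mm lying on the plate beside the narrow end of the form; origin at the centre of its underside.
- clamp: Loose locking C-clamp about 300 mm long, 125 mm wide, 24 mm thick, lying on the left (+y) part of the plate; origin on its underside near the pivot, x towards the jaws.
- mallet: Loose mallet, head 74 mm across and 116 mm long with a wooden handle 300 mm long, lying on the right (-y) part of the plate; origin under the head, handle towards its own -x.
- channel: Loose piece of steel channel 50 x 120 x 30 mm on the left (+y) part of the plate, nearer the robot; origin at the centre of its underside.

How it is judged:
By the outcome, as a careful person would: the job done as asked, in the order asked, and still so for the second after the job is handed in, with the robot touching nothing.
It also fails if it takes over 35 s, if anything falls off the work surface, if the arm or the gripper's body presses on something with over 40 N, if the wrist force passes 120 N, or if a joint passes its speed limit or range.

## Working session

There is one attempt and no reset: what is moved stays moved. The work goes in short steps, Python scripts to look and compute and a tool call to move; the robot and the scene stay as the last step left them, time stands still between calls to the robot, and variables do not carry over. Pictures are saved under pics/ and viewed, about 8 in all and at most 12, crops included, and the job is handed in when it is done.

Besides the shell and the picture viewer there is one more tool, called after ">>>" as name(argument=value, ...), one argument or row to a line, values as JSON. drive_tool: Moves the arm, as the interface text tells. Its arguments: {"type":"object","properties":{"plan":{"type":"array"}},"required":["plan"]}

```bash
mkdir -p pics; python3 - <<'E'
from cell import ctrl
import cv2
s=ctrl.observe();print(s)
for n in("scene","top","wrist"):
    print(n,ctrl.calibration(n))
for n in("scene","top"):
    cv2.imwrite(f"pics/{n}0.png",ctrl.snapshot(n))
E
```

```text
{'time': 0.0, 'q': array([-1.19789809,  0.32179501, -0.07006991,  1.45170409,  0.02256012,
        1.37078053, -0.05694522]), 'qvel': array([-5.21261691e-04, -4.36022073e-04, -2.67664296e-04, -1.56573608e-03,
       -1.47427740e-03,  8.80882793e-05, -8.34659753e-04]), 'joint_torque': array([-7.10774748e-04, -4.93566155e+01, -3.82341407e-01, -3.14341736e+01,
        1.29746893e-02,  1.12216239e-02,  9.35020125e-06]), 'ee_pos': array([0.22809709, 0.6080811 , 0.23022694]), 'eef_rot': array([-0.94208208,  1.35942257,  0.94020555]), 'force': array([-0.15677779,  0.61405781, -0.57598769]), 'wrist_torque': array([0.06289999, 0.04916422, 0.05386583]), 'grip_width': 0.9992379746046538}
scene {'fov_y': 42.00406105706399, 'cx': 255.96052850680962, 'cy': 187.67318008676074, 'dist': array([-0.07099394,  0.        ,  0.        ,  0.        ,  0.        ]), 'eye': array([1.21585357, 0.16769933, 1.10950049]), 'rotation': array([-1.69208729, -2.07794405,  0.66050263])}
top {'fov_y': 46.35317530383575, 'cx': 250.02833547936595, 'cy': 198.62604564197818, 'dist': array([-0.04555315,  0.        ,  0.        ,  0.        ,  0.        ]), 'eye': array([0.45188235, 0.00362529, 1.24368508]), 'rotation': array([-2.20706576,  2.1868435 , -0.06827543])}
wrist {'fov_y': 67.19779162550905, 'cx': 257.2177416604185, 'cy': 190.89325642419317, 'dist': array([-0.05149791,  0.        ,  0.        ,  0.        ,  0.        ]), 'tool_from_camera': array([[-1.76784890e-04, -2.64562999e-01,  9.64368388e-01,
        -1.43120969e-01],
       [ 1.03424360e-03, -9.64367936e-01, -2.64562686e-01,
         6.75697163e-02],
       [ 9.99999450e-01,  9.50621149e-04,  4.44108269e-04,
         8.31029102e-04],
       [ 0.00000000e+00,  0.00000000e+00,  0.00000000e+00,
         1.00000000e+00]])}
```

View pics/scene0.png

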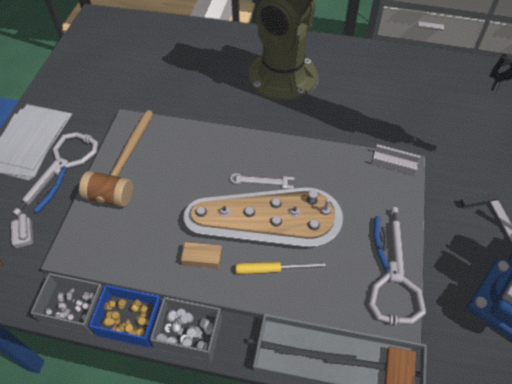

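View pics/top0.png

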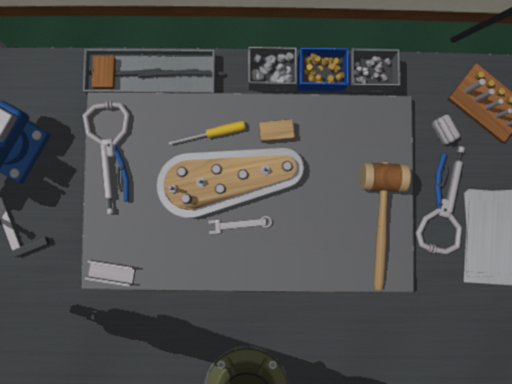

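The scene and top views show the form with its wide end on the +y side (top view about (180,185), narrow end about (287,166)). I'll enlarge it.

```bash
python3 - <<'E'
import cv2,numpy as np
a=cv2.imread("pics/scene0.png")[180:255,175:350];b=cv2.imread("pics/top0.png")[140:222,150:310]
a=cv2.resize(a,(700,300),interpolation=cv2.INTER_CUBIC);b=cv2.resize(b,(640,328),interpolation=cv2.INTER_CUBIC)
b=cv2.copyMakeBorder(b[:300],0,0,0,60,0)
cv2.imwrite("pics/c.png",np.vstack([a,b]))
E
```

```text
(no output)
```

View pics/c.png

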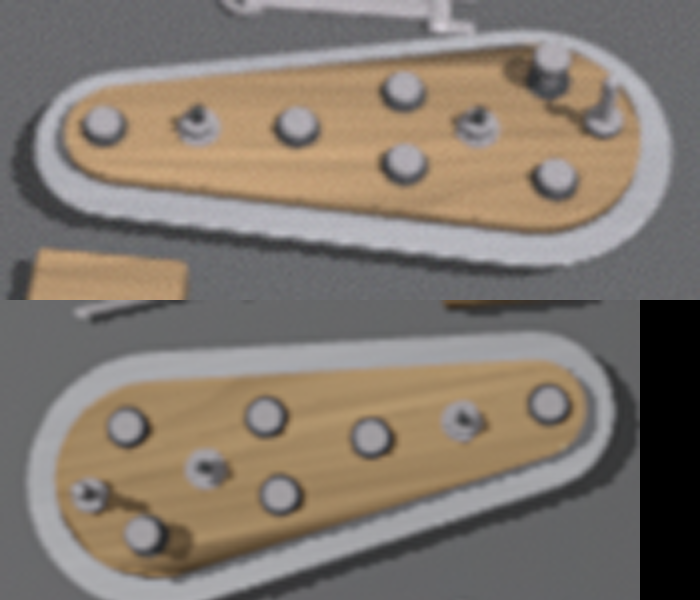

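Proud pin: top crop (145,535), scene crop (552,55), which is the −x wide-end hole (-36,125), with a detached shadow. The spare stands near it with its base at top crop (90,495). Next I fit the form's pose and triangulate.

```bash
cat > h.py <<'E'
import numpy as np,cv2
from scipy.spatial.transform import Rotation as R
from scipy.optimize import least_squares
from cell import ctrl
def cam(n,s=None):
    c=ctrl.calibration(n);f=192/np.tan(np.radians(c["fov_y"]/2))
    K=np.array([[f,0,c["cx"]],[0,f,c["cy"]],[0,0,1]])
    if n=="wrist":
        T=c["tool_from_camera"];Rt=R.from_rotvec(s["eef_rot"]).as_matrix()
        M=Rt@T[:3,:3];e=Rt@T[:3,3]+s["ee_pos"]
    else: M=R.from_rotvec(c["rotation"]).as_matrix();e=c["eye"]
    return K,c["dist"],M,e
def proj(C,P):
    K,d,M,e=C;return cv2.projectPoints((np.atleast_2d(P)-e)@M,np.zeros(3),np.zeros(3),K,d)[0][:,0]
def onplane(C,uv,z):
    K,d,M,e=C;r=cv2.undistortPoints(np.array(uv,float).reshape(-1,1,2),K,d)[:,0]
    r=np.c_[r,np.ones(len(r))]@M.T;return e+r*((z-e[2])/r[:,2])[:,None]
def tri(Cs,uvs):
    return least_squares(lambda P:np.ravel([proj(C,P)[0]-u for C,u in zip(Cs,uvs)]),[.5,.1,.1])
H=np.array([[36,125],[26,35],[0,-30],[-26,35],[0,-148]])/1000
def pose(W,F=H):  # 2D rigid fit
    f=lambda p:(F@np.array([[np.cos(p[2]),np.sin(p[2])],[-np.sin(p[2]),np.cos(p[2])]])+p[:2]-W).ravel()
    return least_squares(f,[.5,0,0])
def toW(p,xy): c,s=np.cos(p[2]),np.sin(p[2]);return np.atleast_2d(xy)@np.array([[c,s],[-s,c]])+p[:2]
E
python3 - <<'E'
from h import *
np.set_printoptions(precision=4,suppress=True)
T,S=cam("top"),cam("scene")
t=np.array([[127,126],[265,116],[371,136],[280,195],[549,104],[145,233]])/4+[149.6,139.6]
s=np.array([[556,176],[405,159],[297,124],[404,88],[104,122],[552,55]])/4+[174.6,179.6]
for C,u in((T,t),(S,s)):
    r=pose(onplane(C,u[:5],.087)[:,:2]);print(r.x,np.abs(r.fun).max(),toW(r.x,[-.036,.125]))
r=tri((T,S),(t[5],s[5]));print("proud",r.x,r.fun)
for k in range(5): print(tri((T,S),(t[k],s[k])).x)
print("spare base top",onplane(T,np.array([[89,195]])/4+[149.6,139.6],.082),"scene",onplane(S,np.array([[602,124]])/4+[174.6,179.6],.082))
st=ctrl.observe();print(R.from_rotvec(st["eef_rot"]).as_matrix())
E
```

```text
[0.5741 0.0454 0.1941] 0.0007118023300248244 [[0.5146 0.1611]]
[0.5749 0.0452 0.1964] 0.0009458227631283789 [[0.5152 0.1608]]
proud [0.5147 0.1594 0.1079] [-0.326   0.0572 -0.3179  0.0193]
[0.5855 0.1746 0.0859]
[0.5928 0.0846 0.0873]
[0.5806 0.0158 0.0858]
[0.5416 0.0745 0.0856]
[ 0.6027 -0.0995  0.0853]
spare base top [[0.5407 0.199  0.082 ]] scene [[0.5409 0.197  0.082 ]]
[[-0.0005 -0.9363  0.3511]
 [-0.0017  0.3511  0.9363]
 [-1.     -0.0001 -0.0018]]
```

>>> drive_tool(
  plan=[
    {"jaw": 0,"dy": -35,"dz": -26},
    {"jaw": 0,"dy": -35,"dz": -26},
    {"jaw": 0,"dy": -35,"dz": -26},
    {"jaw": 0,"dy": -35,"dz": -26},
    {"jaw": 0,"dy": -35,"dz": -26},
  ],
)

```text
schema error: expected keys jaw, dx, dy, dz, ax, ay, az
```

>>> drive_tool(
  plan=[
    {"jaw": 0,"dy": -35,"dz": -26},
    {"jaw": 0,"dy": -35,"dz": -26},
    {"jaw": 0,"dy": -35,"dz": -26},
    {"jaw": 0,"dy": -35,"dz": -26},
    {"jaw": 0,"dy": -35,"dz": -26},
  ],
)

```text
schema error: expected keys jaw, dx, dy, dz, ax, ay, az
```

>>> drive_tool(
  plan=[
    {"jaw": 0,"ax": -0.14},
    {"jaw": 0,"ax": -0.14},
    {"jaw": 0,"ax": -0.14},
    {"jaw": 0,"ax": -0.14},
    {"jaw": 0,"ax": -0.14},
  ],
)

```text
schema error: expected keys jaw, dx, dy, dz, ax, ay, az
```

>>> drive_tool(
  plan=[
    {"jaw": 0,"ax": -0.14},
    {"jaw": 0,"ax": -0.14},
    {"jaw": 0,"ax": -0.14},
    {"jaw": 0},
  ],
)

```text
schema error: expected keys jaw, dx, dy, dz, ax, ay, az
```

All keys are required, so I'm resending with them.

>>> drive_tool(
  plan=[
    {"jaw": 0,"dx": 0,"dy": -35,"dz": -26,"ax": 0,"ay": 0,"az": 0},
    {"jaw": 0,"dx": 0,"dy": -35,"dz": -26,"ax": 0,"ay": 0,"az": 0},
    {"jaw": 0,"dx": 0,"dy": -35,"dz": -26,"ax": 0,"ay": 0,"az": 0},
    {"jaw": 0,"dx": 0,"dy": -35,"dz": -26,"ax": 0,"ay": 0,"az": 0},
    {"jaw": 0,"dx": 0,"dy": -35,"dz": -26,"ax": 0,"ay": 0,"az": 0},
  ],
)

```text
time: 0.6
ee_pos: [0.3471, 0.4236, 0.2309]
eef_rot: [-0.941, 1.358, 0.941]
force: [0.2, 0.8, 0.4]
grip_width: 0.14
```

>>> drive_tool(
  plan=[
    {"jaw": 0,"dx": 0,"dy": -35,"dz": -26,"ax": 0,"ay": 0,"az": 0},
    {"jaw": 0,"dx": 0,"dy": -35,"dz": -26,"ax": 0,"ay": 0,"az": 0},
    {"jaw": 0,"dx": 0,"dy": -35,"dz": -26,"ax": 0,"ay": 0,"az": 0},
    {"jaw": 0,"dx": 0,"dy": -35,"dz": -26,"ax": 0,"ay": 0,"az": 0},
    {"jaw": 0,"dx": 0,"dy": -35,"dz": -26,"ax": 0,"ay": 0,"az": 0},
  ],
)

```text
time: 1.1
ee_pos: [0.4652, 0.2405, 0.2311]
eef_rot: [-0.941, 1.358, 0.941]
force: [1.2, 1.1, -0.0]
grip_width: 0.003
```

>>> drive_tool(
  plan=[
    {"jaw": 0,"dx": 0,"dy": 0,"dz": 0,"ax": -0.14,"ay": 0,"az": 0},
    {"jaw": 0,"dx": 0,"dy": 0,"dz": 0,"ax": -0.14,"ay": 0,"az": 0},
    {"jaw": 0,"dx": 0,"dy": 0,"dz": 0,"ax": -0.14,"ay": 0,"az": 0},
    {"jaw": 0,"dx": 0,"dy": 0,"dz": 0,"ax": -0.14,"ay": 0,"az": 0},
    {"jaw": 0,"dx": 0,"dy": 0,"dz": 0,"ax": -0.14,"ay": 0,"az": 0},
  ],
)

```text
time: 1.6
ee_pos: [0.4644, 0.2421, 0.2309]
eef_rot: [-1.46, 1.025, 1.46]
force: [0.3, 0.2, -0.0]
grip_width: 0.0
```

>>> drive_tool(
  plan=[
    {"jaw": 0,"dx": 0,"dy": 0,"dz": 0,"ax": -0.14,"ay": 0,"az": 0},
    {"jaw": 0,"dx": 0,"dy": 0,"dz": 0,"ax": -0.14,"ay": 0,"az": 0},
    {"jaw": 0,"dx": 0,"dy": 0,"dz": 0,"ax": -0.14,"ay": 0,"az": 0},
    {"jaw": 0,"dx": 0,"dy": 0,"dz": 0,"ax": 0,"ay": 0,"az": 0},
  ],
)

```text
time: 2.0
ee_pos: [0.4644, 0.2421, 0.2309]
eef_rot: [-1.744, 0.748, 1.745]
force: [0.6, -0.2, 0.7]
grip_width: -0.001
```

```bash
python3 - <<'E'
from h import *
np.set_printoptions(precision=4,suppress=True)
s=ctrl.observe();cv2.imwrite("pics/w1.png",ctrl.snapshot("wrist"))
print(s["q"],s["ee_pos"],s["force"],s["grip_width"])
M=R.from_rotvec(s["eef_rot"]).as_matrix();print(M)
print("delta tool mm",1000*M.T@(np.array([.515,.1607,s["ee_pos"][2]])-s["ee_pos"]))
C=cam("wrist",s);print("pred proud",proj(C,[.515,.1607,.108]),"pins",proj(C,np.c_[toW([.5745,.0453,.195],H),[.087]*5]))
E
```

```text
[-0.7227  0.0503  0.1987  1.7696 -0.0102  1.3235  1.8106] [0.4644 0.2421 0.2309] [ 0.636  -0.2476  0.735 ] -0.0010738761079905129
[[-0.0007 -0.7238 -0.6901]
 [-0.0004 -0.6901  0.7238]
 [-1.      0.0008  0.0002]]
delta tool mm [ -0.0008  19.5675 -93.8459]
pred proud [[155.9378 163.994 ]] pins [[132.2072 217.0881]
 [ 59.397  164.8571]
 [ 11.8018 108.9868]
 [ 79.0369 120.8887]
 [-86.5815  48.2206]]
```

View pics/w1.png

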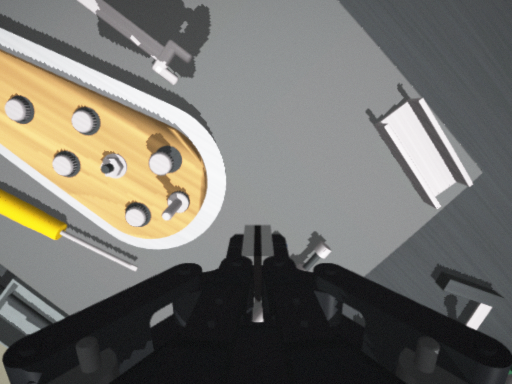

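Wrist view: the proud head is at (162,160) against a predicted (156,164), the spare's tip is around (168,215), and all pins are shifted about 6 px, which fits the calibration error. I'll move above the pin and lower for a close look.

>>> drive_tool(
  plan=[
    {"jaw": 0,"dx": 0,"dy": 7,"dz": -31,"ax": 0,"ay": 0,"az": 0},
    {"jaw": 0,"dx": 0,"dy": 7,"dz": -31,"ax": 0,"ay": 0,"az": 0},
    {"jaw": 0,"dx": 0,"dy": 6,"dz": -31,"ax": 0,"ay": 0,"az": 0},
    {"jaw": 0,"dx": 30,"dy": 0,"dz": 0,"ax": 0,"ay": 0,"az": 0},
    {"jaw": 0,"dx": 30,"dy": 0,"dz": 0,"ax": 0,"ay": 0,"az": 0},
  ],
)

```text
time: 2.55
ee_pos: [0.5157, 0.16, 0.1714]
eef_rot: [-1.741, 0.75, 1.738]
force: [0.1, 1.5, -0.2]
grip_width: -0.002
```

>>> drive_tool(
  plan=[
    {"jaw": 0,"dx": 15,"dy": 0,"dz": 0,"ax": 0,"ay": 0,"az": 0},
    {"jaw": 0,"dx": 0,"dy": 0,"dz": 0,"ax": 0,"ay": 0,"az": 0},
    {"jaw": 0,"dx": 0,"dy": 0,"dz": 0,"ax": 0,"ay": 0,"az": 0},
  ],
)

```text
time: 2.85
ee_pos: [0.5147, 0.1615, 0.157]
eef_rot: [-1.744, 0.747, 1.743]
force: [-0.2, 0.7, 0.9]
grip_width: -0.002
```

```bash
python3 - <<'E'
from h import *
np.set_printoptions(precision=4,suppress=True)
s=ctrl.observe();cv2.imwrite("pics/w2.png",ctrl.snapshot("wrist"))
print(s["q"],s["ee_pos"],s["force"])
M=R.from_rotvec(s["eef_rot"]).as_matrix()
print("delta tool mm",1000*M.T@(np.array([.515,.1607,s["ee_pos"][2]])-s["ee_pos"]))
C=cam("wrist",s);print("pred proud",proj(C,[.515,.1607,.108]),"tcp",proj(C,s["ee_pos"]),"pins",proj(C,np.c_[toW([.5745,.0453,.195],H),[.087]*5]))
E
```

```text
[-0.6161  0.1355  0.2852  1.8339 -0.0411  1.1772  2.0139] [0.5147 0.1615 0.157 ] [-0.1518  0.713   0.9308]
delta tool mm [ 0.      0.3686 -0.7996]
pred proud [[254.645  209.1666]] tcp [[255.3454 239.4867]] pins [[208.8519 270.143 ]
 [116.1729 205.1885]
 [ 53.6985 132.441 ]
 [145.5025 149.0273]
 [-81.458   49.8185]]
```

View pics/w2.png

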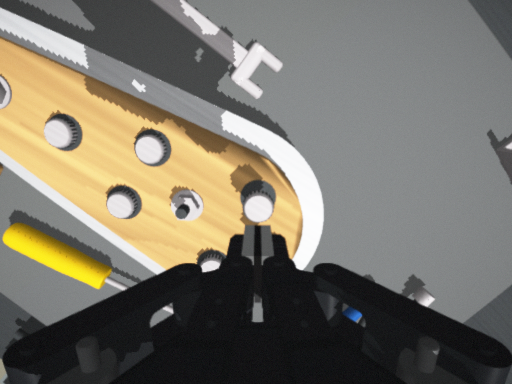

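Close view: the proud head's top is at (258,207), in line with the fingertips (column 257.5), within 1–2 mm. I'll descend and then press slowly.

>>> drive_tool(
  plan=[
    {"jaw": 0,"dx": 12,"dy": 1,"dz": 0,"ax": 0,"ay": 0,"az": 0},
    {"jaw": 0,"dx": 12,"dy": 0,"dz": 0,"ax": 0,"ay": 0,"az": 0},
    {"jaw": 0,"dx": 12,"dy": 0,"dz": 0,"ax": 0,"ay": 0,"az": 0},
    {"jaw": 0,"dx": 4,"dy": 0,"dz": 0,"ax": 0,"ay": 0,"az": 0},
    {"jaw": 0,"dx": 0,"dy": 0,"dz": 0,"ax": 0,"ay": 0,"az": 0},
  ],
)

```text
time: 3.4
ee_pos: [0.5129, 0.1602, 0.1151]
eef_rot: [-1.743, 0.749, 1.746]
force: [-0.2, -0.0, -0.4]
grip_width: -0.004
```

>>> drive_tool(
  plan=[
    {"jaw": 0,"dx": 2,"dy": 0,"dz": 0,"ax": 0,"ay": 0,"az": 0},
    {"jaw": 0,"dx": 2,"dy": 0,"dz": 0,"ax": 0,"ay": 0,"az": 0},
    {"jaw": 0,"dx": 2,"dy": 0,"dz": 0,"ax": 0,"ay": 0,"az": 0},
    {"jaw": 0,"dx": 2,"dy": 0,"dz": 0,"ax": 0,"ay": 0,"az": 0},
    {"jaw": 0,"dx": 2,"dy": 0,"dz": 0,"ax": 0,"ay": 0,"az": 0},
  ],
)

```text
time: 3.9
ee_pos: [0.5137, 0.1605, 0.1063]
eef_rot: [-1.744, 0.747, 1.744]
force: [-0.0, 0.3, -0.5]
grip_width: -0.001
```

>>> drive_tool(
  plan=[
    {"jaw": 0,"dx": 1.5,"dy": 0,"dz": 0,"ax": 0,"ay": 0,"az": 0},
    {"jaw": 0,"dx": 1.5,"dy": 0,"dz": 0,"ax": 0,"ay": 0,"az": 0},
    {"jaw": 0,"dx": 1.5,"dy": 0,"dz": 0,"ax": 0,"ay": 0,"az": 0},
  ],
)

```text
time: 4.2
ee_pos: [0.5137, 0.1605, 0.1021]
eef_rot: [-1.744, 0.747, 1.744]
force: [-2.0, -0.4, 4.0]
grip_width: -0.002
```

Contact at about 4 N. Pressing on slowly.

>>> drive_tool(
  plan=[
    {"jaw": 0,"dx": 1.5,"dy": 0,"dz": 0,"ax": 0,"ay": 0,"az": 0},
    {"jaw": 0,"dx": 1.5,"dy": 0,"dz": 0,"ax": 0,"ay": 0,"az": 0},
    {"jaw": 0,"dx": 1.5,"dy": 0,"dz": 0,"ax": 0,"ay": 0,"az": 0},
    {"jaw": 0,"dx": 1.5,"dy": 0,"dz": 0,"ax": 0,"ay": 0,"az": 0},
    {"jaw": 0,"dx": 1.5,"dy": 0,"dz": 0,"ax": 0,"ay": 0,"az": 0},
  ],
)

```text
time: 4.7
ee_pos: [0.5137, 0.1605, 0.0942]
eef_rot: [-1.744, 0.747, 1.744]
force: [-1.8, -0.5, 3.5]
grip_width: -0.0
```

>>> drive_tool(
  plan=[
    {"jaw": 0,"dx": 1,"dy": 0,"dz": 0,"ax": 0,"ay": 0,"az": 0},
    {"jaw": 0,"dx": 1,"dy": 0,"dz": 0,"ax": 0,"ay": 0,"az": 0},
    {"jaw": 0,"dx": 1,"dy": 0,"dz": 0,"ax": 0,"ay": 0,"az": 0},
  ],
)

```text
time: 5.0
ee_pos: [0.5137, 0.1605, 0.0913]
eef_rot: [-1.744, 0.747, 1.744]
force: [-1.6, 0.0, 3.5]
grip_width: -0.003
```

>>> drive_tool(
  plan=[
    {"jaw": 0,"dx": 0.8,"dy": 0,"dz": 0,"ax": 0,"ay": 0,"az": 0},
    {"jaw": 0,"dx": 0.8,"dy": 0,"dz": 0,"ax": 0,"ay": 0,"az": 0},
    {"jaw": 0,"dx": 0.6,"dy": 0,"dz": 0,"ax": 0,"ay": 0,"az": 0},
  ],
)

```text
time: 5.3
ee_pos: [0.5137, 0.1605, 0.0891]
eef_rot: [-1.744, 0.747, 1.744]
force: [-0.7, -0.1, 3.4]
grip_width: -0.005
```

>>> drive_tool(
  plan=[
    {"jaw": 0,"dx": 0.4,"dy": 0,"dz": 0,"ax": 0,"ay": 0,"az": 0},
    {"jaw": 0,"dx": 0.4,"dy": 0,"dz": 0,"ax": 0,"ay": 0,"az": 0},
  ],
)

```text
time: 5.5
ee_pos: [0.5137, 0.1605, 0.0883]
eef_rot: [-1.744, 0.747, 1.744]
force: [-1.2, -0.3, 3.5]
grip_width: -0.002
```

>>> drive_tool(
  plan=[
    {"jaw": 0,"dx": 0.4,"dy": 0,"dz": 0,"ax": 0,"ay": 0,"az": 0},
    {"jaw": 0,"dx": 0.4,"dy": 0,"dz": 0,"ax": 0,"ay": 0,"az": 0},
  ],
)

```text
time: 5.7
ee_pos: [0.5137, 0.1605, 0.0876]
eef_rot: [-1.744, 0.747, 1.744]
force: [-1.0, -0.5, 3.8]
grip_width: 0.002
```

>>> drive_tool(
  plan=[
    {"jaw": 0,"dx": 0.4,"dy": 0,"dz": 0,"ax": 0,"ay": 0,"az": 0},
    {"jaw": 0,"dx": 0.3,"dy": 0,"dz": 0,"ax": 0,"ay": 0,"az": 0},
  ],
)

```text
time: 5.9
ee_pos: [0.5137, 0.1605, 0.0871]
eef_rot: [-1.744, 0.747, 1.744]
force: [-2.4, -0.1, 6.9]
grip_width: -0.003
```

>>> drive_tool(
  plan=[
    {"jaw": 0,"dx": 0.3,"dy": 0,"dz": 0,"ax": 0,"ay": 0,"az": 0},
    {"jaw": 0,"dx": 0.3,"dy": 0,"dz": 0,"ax": 0,"ay": 0,"az": 0},
  ],
)

```text
time: 6.1
ee_pos: [0.5137, 0.1605, 0.087]
eef_rot: [-1.744, 0.747, 1.744]
force: [-2.8, -0.8, 10.1]
grip_width: -0.0
```

The stop is reached at z = 0.087: the force has jumped to 10 N and the height no longer changes. Lifting clear.

>>> drive_tool(
  plan=[
    {"jaw": 0,"dx": -3,"dy": 0,"dz": 0,"ax": 0,"ay": 0,"az": 0},
    {"jaw": 0,"dx": -15,"dy": 0,"dz": 0,"ax": 0,"ay": 0,"az": 0},
    {"jaw": 0,"dx": -30,"dy": 0,"dz": 0,"ax": 0,"ay": 0,"az": 0},
    {"jaw": 0,"dx": -30,"dy": 0,"dz": 0,"ax": 0,"ay": 0,"az": 0},
    {"jaw": 0,"dx": -30,"dy": 0,"dz": 0,"ax": 0,"ay": 0,"az": 0},
  ],
)

```text
time: 6.6
ee_pos: [0.5134, 0.1603, 0.1947]
eef_rot: [-1.744, 0.748, 1.745]
force: [0.5, -1.1, -1.1]
grip_width: 0.001
```

>>> drive_tool(
  plan=[
    {"jaw": 0,"dx": -20,"dy": 0,"dz": 30,"ax": 0,"ay": 0,"az": 0},
    {"jaw": 0,"dx": 0,"dy": 0,"dz": 30,"ax": 0,"ay": 0,"az": 0},
    {"jaw": 0,"dx": 0,"dy": 0,"dz": 30,"ax": 0,"ay": 0,"az": 0},
    {"jaw": 0,"dx": 0,"dy": 0,"dz": 0,"ax": 0,"ay": 0,"az": 0},
    {"jaw": 0,"dx": 0,"dy": 0,"dz": 0,"ax": 0,"ay": 0,"az": 0},
  ],
)

```text
time: 7.1
ee_pos: [0.4512, 0.2259, 0.2138]
eef_rot: [-1.746, 0.746, 1.745]
force: [0.2, -0.2, 0.0]
grip_width: -0.001
```

```bash
python3 - <<'E'
from h import *
s=ctrl.observe();w=ctrl.snapshot("wrist");a=ctrl.snapshot("scene")[180:255,175:350]
print(s["ee_pos"],s["force"],s["time"])
cv2.imwrite("pics/e.png",np.vstack([cv2.resize(w[80:260,:350],(700,360)),cv2.resize(a,(560,240),interpolation=cv2.INTER_CUBIC).copy() if 0 else cv2.copyMakeBorder(cv2.resize(a,(560,240),interpolation=cv2.INTER_CUBIC),0,0,0,140,0)]))
C=cam("wrist",s)
print(proj(C,[[.515,.1607,.087],[.515,.1607,.107]]),proj(C,np.c_[toW([.5745,.0453,.195],H),[.087]*5]))
E
```

```text
[0.45123547 0.2258528  0.21383337] [ 0.20796659 -0.16434828  0.04934734] 7.1
[[162.03238794 184.27182263]
 [155.0261992  189.65227886]] [[130.35399474 241.57797186]
 [ 54.59195157 188.21943964]
 [  4.65578277 130.81315653]
 [ 74.55667895 143.52577484]
 [-97.69900361  67.30824969]]
```

View pics/e.png

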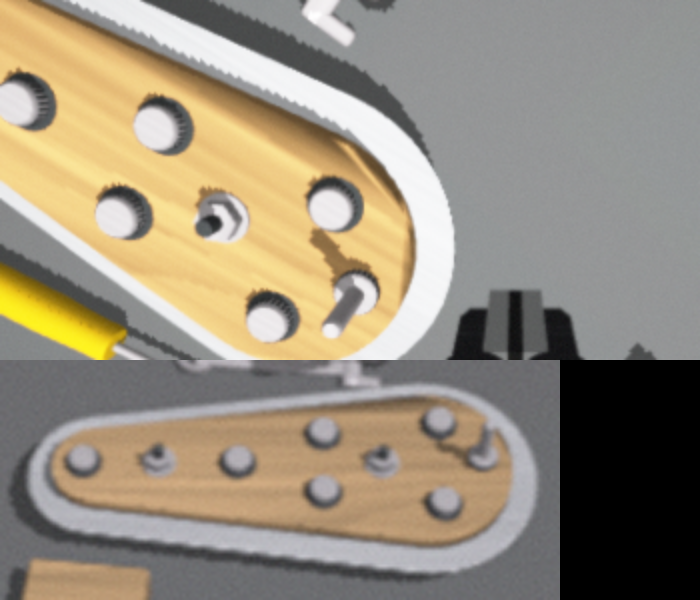

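The pressed pin's head is at wrist pixel (166,183). Home predicts (162,184), and the same 4–5 px offset shows on the other pins. It sits like the other five, and the spare is still standing.

```bash
python3 -c "
from cell import ctrl
print(ctrl.close_job())"
```

```text
the job is handed in; nothing more can be done
None
```

The proud pin, in the (-36, 125) hole, is pressed home, the hand is lifted clear, and the job is handed in at about 7.2 s.

- **Press:** I used the closed fingertips and pressed slowly. The pin slid under about 3.5–4 N. At a TCP height of 0.087 m, which is the home height, it stopped moving and the force rose to 10 N.
- **Final pictures:** The head sits like the other five. The spare pin still stands and the other pins look unmoved.
- **Tools and hand:** The tools in view look unmoved; I did not view the full scene again after the press. The force on the raised hand reads about zero.
- **Disagreement:** The wrist camera predictions were consistently 4–6 pixels off (about 2–3 mm), roughly within the stated calibration error. No check failed.

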